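# Tools back into the shadow tray

### The arm

A 6-joint arm with a two-finger parallel gripper is mounted at the origin on a cart in front of the work surface, level with it; the furniture and walls round the work are solid. World frame = base frame: x ahead of the robot, y to its left, z up, the work surface at z = 0. Lengths are in m, angles in rad, forces in N, time in s.
With the tool pointing down it reaches from about 0.275 to 0.75 m from the base axis. Payload 10.2 kg.
Tool frame: the origin (TCP) lies midway between the tips of the shut fingers; the grasp point (between the pads) lies 19 mm behind it; z points along the fingers, y is the line along which they close (so a half turn about z gives the same grasp; the last joint's range is limited). The gripper opens to 88 mm and grips with 3 to 60 N. Pads are 18 mm wide; open, the fingers measure 123 mm over their backs; the gripper's body (75 mm by 187 mm) begins 45 mm behind the grasp point.
Start: joints at [0.995, 0.313, 1.498, -0, 1.331, -0.223], TCP at [0.181, 0.493, 0.239] pointing down, gripper open.
Joint ranges: [-2.94, 2.94], [-0.97, 2.17], [0.19, 2.56], [-1.23, 4.37], [0.02, 3.11], [-2.88, 2.88]. Speed limits (rad/s): [2.39, 2.39, 3.01, 3.14, 3.14, 3.14].

### API

Orientations are given as a unit quaternion [x, y, z, w].
In Python, from rig import telemetry, snapshot, workorder, masks_of, tip_of gives the robot as it stands.
- The arm moves only by the tool drive_tool, never from a script. Its argument "increments" is a list that holds one entry, the list of rows, each a list of 5 numbers: the shift along the tool's x, y, z as a fraction of full scale, then the turn about the tool's z as a fraction of full scale, then the closure, from 0 (fully open) to 1 (shut). A call has 1 to 5 rows; each row is the pose to reach, as a shift and turn from the pose commanded when the call began, along the tool's axes at that moment; what a row does not reach only later rows make up. Full scale, the value 1, is 0.1 m for a shift and pi/4 rad for a turn. A row lasts 1/10 s, in which the tool goes at most 50 mm and 8.59 degrees, less where a joint would pass 70% of its speed; a pose out of reach is approached as far as the arm can. A call with a number of a shift or a turn outside -1 to 1 is refused whole. A call with a gripper value outside its range is refused whole. The fingers move at their own pace and stop on an object; the grip force is fixed at half the most. Time passes only in rows, so rows that repeat a pose let the fingers close. It gives the time, the measured TCP pose, the force, the opening and the grip force at its end, in the units of the state.
- telemetry.get_state(): the state, without advancing time (a new reading comes with each control period).
- snapshot(name): name is "scene" or "top"; returns a dict with "image" (400x640x3 uint8, red, green, blue), "fx", "fy", "cx", "cy" (pixels), "rvec" (rotation vector, rad) and "tvec" (3), from world to camera coordinates, as OpenCV has them. Camera axes: x right, y down, z forward; pixel columns grow to the right and rows downward; lengths in m; the calibration is good to about 2 mm. A picture is of the moment at which its call begins. There is no depth.
- workorder.sign_off(): hands the job in; it is judged then, once.
Trained networks look in a picture, given as the dict that the camera call returned (one of the last four; its "shot" number tells which), for a name from the list of things; names that differ only in an ending like _2 or _b are one class to them, and where a whole thing is asked for, a point or a joint stands for the part that bears it (a point fixed in the world has none). Each returns a list of dicts, best first, with "p" (0 to 1); they miss things now and then, are a little off and sometimes report something else, mostly with a low value. They report only what shows in the picture. A call takes as long as a camera call.
- masks_of(picture, label): "region" (400x640 bool, what is visible of it).
- tip_of(picture, label): "position" ([x, y, z] in m, in world coordinates, good to about 4 mm: a listed point, or the origin of a listed thing).
The state is a dict: "time_s": time; "joint_pos": joint angles; "joint_velocities": joint speeds; "effort": joint torques, N m; "ee_pos": TCP position; "ee_rot": TCP orientation; "ft_force": force on the tool from outside, world axes, zero at the start; "torque": the same for the moment, N m; "finger_gap": finger opening in m; "finger_force": force on a finger pad.
Only numpy, scipy, OpenCV 4.12 (cv2) and the standard library are available. Lean on these libraries where they do the work, as an engineer would, in place of code of your own. Each camera call takes 0.05 s, during which the arm holds its last target. There are 200 camera calls.

### The job

Put the digital caliper and the spanner back into the foam tool tray, each lying flat on the floor of the cut-out that has its own outline. Lower them in rather than dropping them, let go of them, and leave the beaker and the flask where they stand.

Things in the scene. Friction and masses are not known exactly. Their poses are not given: they have to be found in the camera images.
- tool_tray: Shadow tray fixed to the desk: dark foam in a thin metal rim, 222 (x) by 192 mm (y). Foam top 12 mm, rim 13 mm above the desk. Two white-floored cut-outs, 7 mm deep with upright walls, run along its x; each is the outline of one tool with about 3 mm of room all round and takes it in one direction only. Origin: centre of its underside; z up. Does not move.
- caliper_pocket (a point): Point on the floor of the caliper's cut-out (5 mm above the desk), in the tray at x = +25, y = +35 mm. Axes parallel to the tray's. The caliper is home when its origin and x and y axes coincide with these: the cut-out's wide crosswise end lies at +x and its longer arm points to -y.
- spanner_pocket (a point): Point on the floor of the spanner's cut-out (5 mm above the desk), in the tray at x = 0, y = -60 mm. Axes parallel to the tray's. The spanner is home when its origin and x and y axes coincide with these: the wide end for the head lies at +x.
- caliper: Steel caliper, 160 g, rigid, lying flat, display up. Origin: underside, below the middle of the grey display housing (60 x 28 x 19 mm high), where to grip it; z up, x along the beam to the jaws. Beam 16 mm wide, 8 thick, x = -105 to 55 mm. Jaws 8 mm thick, x = 30 to 55: long pair to y = -45, short pair to y = +24. Home, the housing stands 12 mm above the foam.
- spanner: Open-ended spanner, 180 g, lying flat: black straight grip, steel head. Origin: underside, below the grip near the balance point, where to hold it; z up, x towards the head. Grip 20 mm wide (y), 19 high, x = -85 to 33 mm; head 42 mm wide, 8 thick, x = 29 to 82, open at the +x end. Home, the grip stands 12 mm above the foam.
- beaker_pink: Bystander: loose beaker of pink solution, 52 mm across, 64 mm high; origin: centre of its underside. Leave it where it is.
- conical_flask: Bystander: loose conical flask, 80 mm across, 118 mm high; origin: centre of its underside. Leave it where it is.

How it is judged:
At the end, for the whole second after the job is handed in: Caliper and spanner both lie flat (within 0.05 rad) on the floors of their own cut-outs: origin within 6 mm sideways and 2.5 mm in height of the pocket's point, x axis along the pocket's within 0.15 rad, at rest and released (horizontal distance between caliper and caliper_pocket below 0.006 m and z of caliper in the frame of caliper_pocket between -0.003 and 0.0025 m and angle between the x axis of caliper and the x axis of caliper_pocket, either way round below 0.15 rad and angle between each of caliper, spanner's own z axis and vertical below 0.05 rad and linear speed of each of caliper, spanner below 0.02 m/s and contact force between the fingers and caliper below 0.05 N and horizontal distance between spanner and spanner_pocket below 0.006 m and z of spanner in the frame of spanner_pocket between -0.003 and 0.0025 m and angle between the x axis of spanner and the x axis of spanner_pocket, either way round below 0.15 rad and contact force between the fingers and spanner below 0.05 N); the robot touches nothing.
It fails at once if the caliper is dropped from more than about 2 cm above where it lands, or thrown (height (world z) of caliper above 0.02 m and contact force between the fingers and caliper below 0.01 N and linear speed of caliper above 0.45 m/s).
It fails at once if the spanner is dropped from more than about 2 cm above where it lands, or thrown (height (world z) of spanner above 0.02 m and contact force between the fingers and spanner below 0.01 N and linear speed of spanner above 0.45 m/s).
It fails at once if the beaker is moved by more than 3 cm (distance of beaker_pink from where it was at the start of the episode above 0.03 m).
It fails at once if the conical flask is moved by more than 3 cm (distance of conical_flask from where it was at the start of the episode above 0.03 m).
It also fails if it takes over 64 s, if anything falls off the work surface, if the arm or the gripper's body presses on something with over 40 N, if the wrist force passes 120 N, or if a joint passes its speed limit or range.

## Working session

There is one attempt and no reset: what is moved stays moved. The work goes in short steps, Python scripts to look and compute and a tool call to move; the robot and the scene stay as the last step left them, time stands still between calls to the robot, and variables do not carry over. Pictures are saved under pics/ and viewed, at most 10 in all, crops included, and the job is handed in when it is done.

Besides the shell and the picture viewer there is one more tool, called after ">>>" by a JSON object that holds its "api" and its "payload". drive_tool: Moves the arm, as the interface text tells. Its arguments: {"type":"object","properties":{"increments":{"type":"array","items":{"type":"array","items":{"type":"array","items":{"type":"number","minimum":-1,"maximum":1}}}}},"required":["increments"]}

```bash
mkdir -p pics
cat > h.py <<'E'
import numpy as np, cv2
from rig import telemetry, snapshot, workorder, masks_of, tip_of
def ray(p,uv,z):
    R,_=cv2.Rodrigues(np.array(p["rvec"],float)); t=np.array(p["tvec"],float).reshape(3)
    uv=np.atleast_2d(uv).astype(float)
    d=np.c_[(uv[:,0]-p["cx"])/p["fx"],(uv[:,1]-p["cy"])/p["fy"],np.ones(len(uv))]@R
    c=-R.T@t
    return c+d*((z-c[2])/d[:,2])[:,None]
def pca(xy):
    m=xy.mean(0);w,v=np.linalg.eigh(np.cov((xy-m).T));return m,v[:,1],np.sqrt(w)
E
python3 - <<'E'
from h import *
for n in ["top","scene"]:
    p=snapshot(n); cv2.imwrite(f"pics/{n}0.png",p["image"][:,:,::-1])
    for l in ["tool_tray","caliper_pocket","spanner_pocket","caliper","spanner","beaker_pink","conical_flask"]:
        t=tip_of(p,l); print(n,l,[(np.round(a["position"],3).tolist(),round(a["p"],2)) for a in t[:2]])
        if n=="top" and l in("tool_tray","caliper","spanner"):
            for a in masks_of(p,l)[:1]:
                v,u=np.nonzero(a["region"]); xy=ray(p,np.c_[u,v],0.008)[:,:2]
                m,d,s=pca(xy); print("  mask",a["p"],len(u),m.round(3),np.degrees(np.arctan2(d[1],d[0])).round(1),s.round(3))
                r=cv2.minAreaRect(xy.astype(np.float32)); print("  rect",r)
s=telemetry.get_state();print(s["ee_pos"],s["ee_rot"],s["time_s"],s["finger_gap"])
E
```

```text
top tool_tray [([0.489, 0.073, 0.0], 0.85)]
  mask 0.84 7311 [0.485 0.074] -140.6 [0.056 0.065]
  rect ((0.4855955243110657, 0.07533919811248779), (0.2275598794221878, 0.1986878216266632), 38.102622985839844)
top caliper_pocket [([0.484, 0.119, -0.001], 0.63)]
top spanner_pocket [([0.524, 0.024, 0.005], 0.69), ([0.726, -0.18, 0.001], 0.36)]
top caliper [([0.552, -0.175, 0.0], 0.8), ([0.539, -0.344, -0.001], 0.45)]
  mask 0.73 685 [ 0.549 -0.178] 164.6 [0.012 0.046]
  rect ((0.5332574248313904, -0.16546890139579773), (0.06555487960577011, 0.15874026715755463), 63.8809700012207)
top spanner [([0.541, -0.345, -0.002], 0.88)]
  mask 0.88 711 [ 0.546 -0.343] 169.8 [0.009 0.049]
  rect ((0.5376914143562317, -0.3399145007133484), (0.04228203371167183, 0.16722144186496735), 78.14533233642578)
top beaker_pink [([0.727, -0.179, -0.001], 0.87)]
top conical_flask [([0.653, -0.46, -0.001], 0.84)]
scene tool_tray [([0.488, 0.074, 0.002], 0.65), ([0.524, 0.028, 0.004], 0.39)]
scene caliper_pocket [([0.487, 0.117, 0.005], 0.76)]
scene spanner_pocket [([0.52, 0.029, 0.005], 0.69)]
scene caliper [([0.555, -0.177, -0.002], 0.7)]
scene spanner [([0.544, -0.342, -0.002], 0.73), ([0.652, -0.46, 0.001], 0.39)]
scene beaker_pink [([0.731, -0.177, 0.001], 0.69)]
scene conical_flask [([0.652, -0.46, -0.0], 0.82)]
[0.18139656 0.49265862 0.23870469] [ 1.75470032e-01  9.84484772e-01 -1.93419514e-05 -1.42548795e-05] 0.95 0.08823717110792952
```

View pics/top0.png

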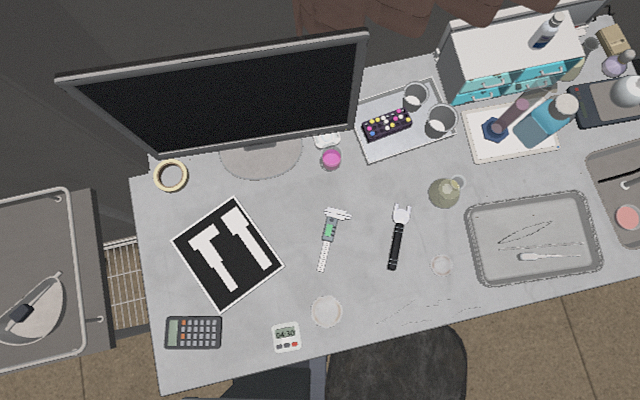

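View pics/scene0.png

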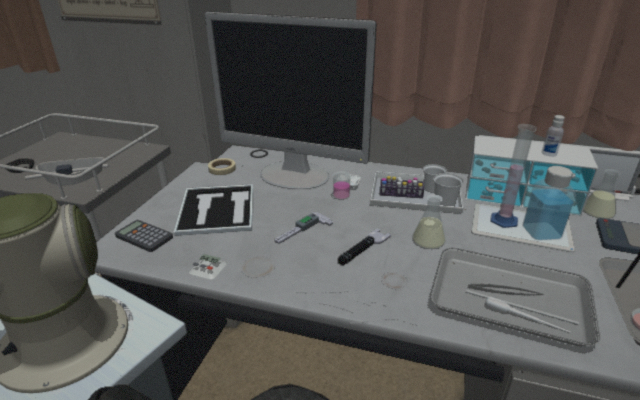

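The top view shows the tray at (228,254) with its pockets' wide ends up-left (tray x about 38° from world x). The caliper is at (330,235) and the spanner at (398,238), both with heads away from the robot. The beaker at (331,159) and flask at (445,193) are clear of both. Next I'll fit the outlines.

```bash
cat >> h.py <<'E'
from scipy.optimize import minimize
def box(x0,x1,y0,y1,z0,z1): return np.array([[x,y,z] for x in(x0,x1) for y in(y0,y1) for z in(z0,z1)])/1000.
CAL=[box(-105,55,-8,8,0,8),box(30,55,-45,24,0,8),box(-30,30,-14,14,0,19)]
SPA=[box(-85,33,-10,10,0,19),box(29,82,-21,21,0,8)]
S=4
def proj(p,P): return cv2.projectPoints(P,np.array(p["rvec"],float),np.array(p["tvec"],float),np.array([[p["fx"],0,p["cx"]],[0,p["fy"],p["cy"]],[0,0,1.]]),None)[0].reshape(-1,2)
def tf(P,q,z): c,s=np.cos(q[2]),np.sin(q[2]); return np.c_[c*P[:,0]-s*P[:,1]+q[0],s*P[:,0]+c*P[:,1]+q[1],P[:,2]+z]
def rend(p,parts,q,z,win):
    u0,v0,u1,v1=win; im=np.zeros(((v1-v0)*S,(u1-u0)*S),np.uint8)
    for P in parts:
        uv=(proj(p,tf(P,q,z))-[u0,v0]+.5)*S-.5
        cv2.fillConvexPoly(im,cv2.convexHull(np.round(uv*16).astype(np.int32)),255,shift=4)
    return cv2.resize(im,(u1-u0,v1-v0),interpolation=cv2.INTER_AREA)/255.
def fit(obs,model,q0):
    # obs: list of (pic,target,win); model(p,q,win)->image
    b=lambda a:cv2.GaussianBlur(a,(0,0),1.0)
    f=lambda q:sum(((b(model(p,q,w))-b(t))**2).sum() for p,t,w in obs)
    best=None
    for st in (.012,.006):
        sim=np.array([q0]+[np.array(q0)+d for d in np.diag([st,st,st*8])])
        r=minimize(f,q0,method="Nelder-Mead",options=dict(initial_simplex=sim,xatol=1e-5,fatol=1e-4)); q0=r.x
    return r.x,r.fun
def tool_fit(pics,label,parts,q0,z=0):
    obs=[]
    for p in pics:
        m=masks_of(p,label)
        if not m: continue
        m=m[0]["region"]; v,u=np.nonzero(m); w=(max(u.min()-12,0),max(v.min()-12,0),min(u.max()+13,640),min(v.max()+13,400))
        obs.append((p,m[w[1]:w[3],w[0]:w[2]].astype(float),w))
    return fit(obs,lambda p,q,w:rend(p,parts,q,z,w),q0)
def poly(z):
    a=[(-108,58,-11,11),(27,58,-48,27),(-33,33,-17,17)]; b=[(-88,36,-13,13),(26,85,-24,24)]
    return [box(x0+25,x1+25,y0+35,y1+35,z,z) for x0,x1,y0,y1 in a]+[box(x0,x1,y0-60,y1-60,z,z) for x0,x1,y0,y1 in b]
def tray_fit(pics,q0):
    obs=[]
    for p in pics:
        c=proj(p,tf(box(-104,104,-89,89,12,12),q0,0)); h=cv2.convexHull(c.astype(np.int32))
        x,y,w_,h_=cv2.boundingRect(h); w=(x,y,x+w_,y+h_); k=np.zeros((400,640),np.uint8); cv2.fillConvexPoly(k,h,1)
        g=p["image"].mean(2); lo,hi=np.percentile(g[k>0],[20,93]); t=np.clip((g-lo)/(hi-lo),0,1)*k
        obs.append((p,t[y:y+h_,x:x+w_],w))
    return fit(obs,lambda p,q,w:np.minimum(rend(p,poly(5),q,0,w),rend(p,poly(12),q,0,w)),q0)
E
python3 - <<'E'
from h import *
P=[snapshot("top"),snapshot("scene")]
for n,f in [("cal",lambda p:tool_fit(p,"caliper",CAL,[.552,-.175,-.27])),("spa",lambda p:tool_fit(p,"spanner",SPA,[.542,-.344,-.18])),("tray",lambda p:tray_fit(p,[.487,.074,.66]))]:
    for s in (P[:1],P[1:],P): q,e=f(s); print(n,q.round(4),round(e,1))
E
```

```text
cal [ 0.5515 -0.1753 -0.1987] 31.2
cal [ 0.5551 -0.1743 -0.1845] 30.0
cal [ 0.5522 -0.1749 -0.1955] 69.2
spa [ 0.5394 -0.342  -0.1839] 41.7
spa [ 0.5438 -0.3428 -0.1916] 54.3
spa [ 0.5409 -0.3425 -0.1877] 97.3
tray [0.4875 0.0727 0.6702] 31.2
tray [0.4903 0.0735 0.6669] 41.6
tray [0.4882 0.0728 0.6694] 79.6
```

>>> {"api": "drive_tool", "payload": {"increments": [[[-0.97,-0.83,0,0,0],[-0.97,-0.83,0,0,0],[-0.97,-0.83,0,0,0],[-0.97,-0.83,0,0,0]]]}}

```text
time_s: 1.85
ee_pos: [0.245, 0.3793, 0.239]
ee_rot: [0.177, 0.984, -0.0, 0.0]
ft_force: [-0.3, 0.5, -0.7]
finger_gap: 0.0882
finger_force: 0.0
```

>>> {"api": "drive_tool", "payload": {"increments": [[[-0.97,-0.83,0,0,0],[-0.97,-0.83,0,0,0],[-0.97,-0.83,0,0,0],[-0.97,-0.83,0,0,0]]]}}

```text
time_s: 2.25
ee_pos: [0.3073, 0.2685, 0.2389]
ee_rot: [0.177, 0.984, 0.0, 0.0]
ft_force: [-0.3, -0.3, -0.1]
finger_gap: 0.0881
finger_force: 0.0
```

>>> {"api": "drive_tool", "payload": {"increments": [[[-0.97,-0.83,0,0,0],[-0.97,-0.83,0,0,0],[-0.97,-0.83,0,0,0],[-0.97,-0.83,0,0,0]]]}}

```text
time_s: 2.65
ee_pos: [0.3697, 0.1574, 0.2387]
ee_rot: [0.177, 0.984, -0.0, 0.0]
ft_force: [0.1, 0.3, -0.1]
finger_gap: 0.0885
finger_force: 0.0
```

>>> {"api": "drive_tool", "payload": {"increments": [[[-0.97,-0.83,0,0,0],[-0.97,-0.83,0,0,0],[-0.97,-0.83,0,0,0],[-0.97,-0.83,0,0,0]]]}}

```text
time_s: 3.05
ee_pos: [0.432, 0.0464, 0.2385]
ee_rot: [0.177, 0.984, 0.0, -0.0]
ft_force: [-0.3, 0.4, 0.2]
finger_gap: 0.088
finger_force: 0.0
```

>>> {"api": "drive_tool", "payload": {"increments": [[[-0.97,-0.83,0,0,0],[-0.97,-0.83,0,0,0],[-0.97,-0.83,0,0,0],[-0.97,-0.83,0,0,0]]]}}

```text
time_s: 3.45
ee_pos: [0.4942, -0.0644, 0.2382]
ee_rot: [0.176, 0.984, 0.0, -0.0]
ft_force: [-0.3, 0.8, -0.1]
finger_gap: 0.088
finger_force: 0.0
```

>>> {"api": "drive_tool", "payload": {"increments": [[[-0.9,-0.83,0.3,-0.2,0],[-0.9,-0.83,0.3,-0.2,0],[-0.9,-0.83,0.3,-0.2,0],[-0.9,-0.83,0.3,-0.2,0],[-0.9,-0.83,0.3,-0.2,0]]]}}

```text
time_s: 3.95
ee_pos: [0.549, -0.1708, 0.2087]
ee_rot: [0.097, 0.995, 0.0, -0.0]
ft_force: [-0.9, 0.0, -0.0]
finger_gap: 0.0882
finger_force: 0.0
```

```bash
cat >> h.py <<'E'
def go(x,y,th,z=None):
    "numbers for a move that brings the commanded tool to (x,y,z), tool x along th+pi"
    s=telemetry.get_state(); e=np.array(s["ee_pos"]); q=s["ee_rot"]
    R=cv2.Rodrigues(np.zeros(3))[0]; from scipy.spatial.transform import Rotation as Ro
    R=Ro.from_quat(q).as_matrix(); d=R.T@(np.array([x,y,e[2] if z is None else z])-e)
    a=np.arctan2(R[1,0],R[0,0]); dt=(th+np.pi-a+np.pi)%(2*np.pi)-np.pi
    print("t",s["time_s"],"ee",e.round(4),"th",round((a-np.pi+np.pi)%(2*np.pi)-np.pi,4),"tilt",round(np.arccos(-R[2,2]),4),"shift/0.1",(d/.1).round(3),"turn",round(-dt/(np.pi/4),3),"F",np.round(s["ft_force"],1),"gap",round(s["finger_gap"],4))
E
python3 -c "
from h import *
go(.5525,-.175,-.195)"
```

```text
t 3.95 ee [ 0.549  -0.1708  0.2087] th -0.1942 tilt 0.0012 shift/0.1 [-0.042 -0.034 -0.   ] turn 0.001 F [-0.9  0.  -0. ] gap 0.0882
```

>>> {"api": "drive_tool", "payload": {"increments": [[[-0.042,-0.034,0.5,0,0.2],[-0.042,-0.034,1,0,0.2],[-0.042,-0.034,1,0,0.2]]]}}

```text
time_s: 4.25
ee_pos: [0.5497, -0.1737, 0.1042]
ee_rot: [0.097, 0.995, 0.002, -0.005]
ft_force: [-1.0, -0.7, 0.5]
finger_gap: 0.0704
finger_force: 0.0
```

>>> {"api": "drive_tool", "payload": {"increments": [[[0,0,0.3,0,0.2],[0,0,0.5,0,0.2],[0,0,0.5,0,0.2]]]}}

```text
time_s: 4.55
ee_pos: [0.5523, -0.1759, 0.0594]
ee_rot: [0.097, 0.995, 0.0, -0.001]
ft_force: [0.4, 0.1, 1.1]
finger_gap: 0.0706
finger_force: 0.0
```

```bash
python3 -c "
from h import *
p=snapshot('top');s=snapshot('scene')
a=p['image'][190:280,280:390];b=s['image'][180:270,250:360]
im=cv2.resize(np.hstack([a,b]),None,fx=3.6,fy=3.6,interpolation=cv2.INTER_CUBIC)
cv2.imwrite('pics/g1.png',im[:,:,::-1])
go(.5525,-.175,-.195,.01)"
```

```text
t 4.65 ee [ 0.5534 -0.177   0.0614] th -0.1947 tilt 0.0029 shift/0.1 [0.014 0.018 0.514] turn 0.0 F [ 0.  -0.2  0.8] gap 0.0703
```

View pics/g1.png

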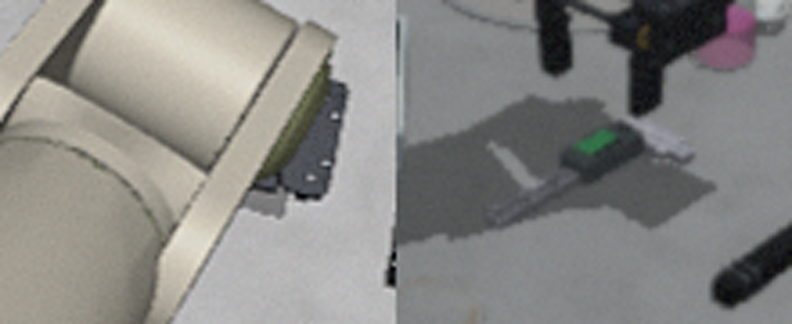

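The arm hides the caliper in the top view. In the scene crop the fingers are above the caliper housing (about (600,150) in the crop), one on each side. I'm lowering.

>>> {"api": "drive_tool", "payload": {"increments": [[[0.01,0.015,0.25,0,0.2],[0.01,0.015,0.4,0,0.2],[0.01,0.015,0.51,0,0.2],[0.01,0.015,0.51,0,0.2],[0.01,0.015,0.51,0,0.2]]]}}

```text
time_s: 5.15
ee_pos: [0.5521, -0.176, 0.0084]
ee_rot: [0.098, 0.995, -0.0, 0.0]
ft_force: [1.2, 0.3, -0.2]
finger_gap: 0.0704
finger_force: 0.0
```

```bash
python3 -c "
from h import *
go(.5525,-.175,-.195,.01)"
```

```text
t 5.15 ee [ 0.5521 -0.176   0.0084] th -0.1958 tilt 0.0008 shift/0.1 [-0.002  0.011 -0.016] turn -0.001 F [ 1.2  0.3 -0.2] gap 0.0704
```

>>> {"api": "drive_tool", "payload": {"increments": [[[0,0,-0.02,0,0.4],[0,0,-0.02,0,0.55],[0,0,-0.02,0,0.65],[0,0,-0.02,0,0.8],[0,0,-0.02,0,1]]]}}

```text
time_s: 5.65
ee_pos: [0.5517, -0.1758, 0.0098]
ee_rot: [0.098, 0.995, -0.0, 0.0]
ft_force: [0.3, 0.2, -0.3]
finger_gap: 0.0327
finger_force: 0.0
```

>>> {"api": "drive_tool", "payload": {"increments": [[[0,0,0,0,1],[0,0,0,0,1],[0,0,0,0,1],[0,0,0,0,1]]]}}

```text
time_s: 6.05
ee_pos: [0.5517, -0.1758, 0.0097]
ee_rot: [0.098, 0.995, -0.0, 0.0]
ft_force: [-0.7, -0.2, 0.2]
finger_gap: 0.0276
finger_force: 30.0
```

```bash
python3 -c "
from h import *
go(.5525,-.175,-.195,.01);print(telemetry.get_state()['finger_force'])"
```

```text
t 6.05 ee [ 0.5517 -0.1758  0.0097] th -0.1957 tilt 0.0 shift/0.1 [-0.006  0.01  -0.003] turn -0.001 F [-0.7 -0.2  0.2] gap 0.0276
29.99077320098877
```

>>> {"api": "drive_tool", "payload": {"increments": [[[0,0,-0.15,0,1],[0,0,-0.35,0,1],[0,0,-0.55,0,1],[0,0,-0.7,0,1],[0,0,-0.7,0,1]]]}}

```text
time_s: 6.55
ee_pos: [0.5527, -0.1763, 0.0824]
ee_rot: [0.098, 0.995, -0.001, 0.002]
ft_force: [-0.3, 0.2, -2.2]
finger_gap: 0.0278
finger_force: 30.0
```

```bash
python3 -c "
from h import *
go(.4864,.116,.669)"
```

```text
t 6.55 ee [ 0.5527 -0.1763  0.0824] th -0.1956 tilt 0.0044 shift/0.1 [ 1.218  2.738 -0.009] turn -1.101 F [-0.3  0.2 -2.2] gap 0.0278
```

>>> {"api": "drive_tool", "payload": {"increments": [[[0.12,0.27,0,0,1],[0.27,0.6,0,0,1],[0.4,0.9,0,0,1],[0.4,0.9,0,0,1]]]}}

```text
time_s: 6.95
ee_pos: [0.5287, -0.0765, 0.0793]
ee_rot: [0.096, 0.995, 0.001, -0.001]
ft_force: [1.1, -1.3, -1.8]
finger_gap: 0.0275
finger_force: 30.0
```

>>> {"api": "drive_tool", "payload": {"increments": [[[0.15,0.35,0,0,1],[0.3,0.65,0,0,1],[0.4,0.9,0,0,1],[0.4,0.9,0,0,1]]]}}

```text
time_s: 7.35
ee_pos: [0.5075, 0.0183, 0.0794]
ee_rot: [0.096, 0.995, 0.0, -0.001]
ft_force: [-0.1, 0.8, -1.8]
finger_gap: 0.0275
finger_force: 30.0
```

>>> {"api": "drive_tool", "payload": {"increments": [[[0.12,0.27,0,-0.15,1],[0.25,0.55,0,-0.32,1],[0.36,0.8,0,-0.5,1],[0.41,0.92,0,-0.66,1],[0.41,0.92,0,-0.8,1]]]}}

```text
time_s: 7.85
ee_pos: [0.4859, 0.115, 0.0795]
ee_rot: [-0.218, 0.976, 0.0, -0.0]
ft_force: [0.2, -0.2, -1.3]
finger_gap: 0.0278
finger_force: 30.0
```

```bash
python3 -c "
from h import *
go(.4864,.116,.669)"
```

```text
t 7.85 ee [0.4859 0.115  0.0795] th 0.439 tilt 0.0002 shift/0.1 [-0.008  0.007 -0.   ] turn -0.293 F [ 0.2 -0.2 -1.3] gap 0.0278
```

Finish the turn, settle, and look at the caliper against the pocket.

>>> {"api": "drive_tool", "payload": {"increments": [[[-0.008,0.007,0.1,-0.15,1],[-0.008,0.007,0.2,-0.293,1],[-0.008,0.007,0.3,-0.293,1],[-0.008,0.007,0.3,-0.293,1],[-0.008,0.007,0.3,-0.293,1]]]}}

```text
time_s: 8.35
ee_pos: [0.4866, 0.1151, 0.0497]
ee_rot: [-0.324, 0.946, 0.0, -0.0]
ft_force: [-0.1, 0.6, -1.2]
finger_gap: 0.0273
finger_force: 30.0
```

```bash
python3 -c "
from h import *
go(.4864,.116,.669)
p=snapshot('top');s=snapshot('scene')
a=p['image'][185:325,160:300];b=s['image'][160:240,165:265]
b=cv2.resize(b,(560,448),interpolation=cv2.INTER_CUBIC)
cv2.imwrite('pics/c1.png',b[:,:,::-1])
z=telemetry.get_state()['ee_pos'][2]-.0098
print(tool_fit([s],'caliper',CAL,[.4864,.116,.669],z))
print([ (a['position'],a['p']) for a in tip_of(s,'caliper')])"
```

```text
t 8.35 ee [0.4866 0.1151 0.0497] th 0.66 tilt 0.0002 shift/0.1 [-0.004  0.008 -0.   ] turn -0.011 F [-0.1  0.6 -1.2] gap 0.0273
(array([0.49171162, 0.12195453, 0.68596415]), np.float64(75.28708015545567))
[([0.4902, 0.1177, 0.0391], 0.6), ([0.6507, -0.4627, -0.001], 0.19)]
```

View pics/c1.png

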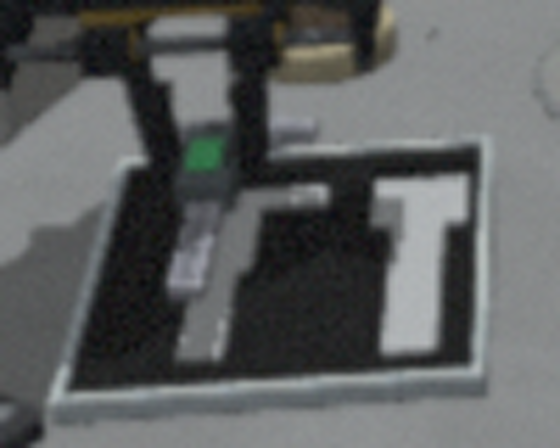

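In the scene crop the caliper hangs above its pocket (housing at about (205,155)) with the right orientation: long jaw at right and tail towards the viewer. I'll lower it to just above the foam.

>>> {"api": "drive_tool", "payload": {"increments": [[[0,0.007,0.1,-0.011,1],[0,0.007,0.2,-0.011,1],[0,0.007,0.25,-0.011,1],[0,0.007,0.25,-0.011,1]]]}}

```text
time_s: 8.95
ee_pos: [0.4853, 0.116, 0.0237]
ee_rot: [-0.329, 0.944, 0.0, -0.001]
ft_force: [0.3, 0.1, -0.9]
finger_gap: 0.0274
finger_force: 30.0
```

```bash
python3 -c "
from h import *
go(.486,.1156,.669)
s=snapshot('scene')
b=s['image'][160:240,165:265]
im=cv2.resize(b,(700,560),interpolation=cv2.INTER_CUBIC)
z=telemetry.get_state()['ee_pos'][2]-.0098
e=telemetry.get_state()['ee_pos']
for P in CAL:  # predicted caliper if origin at TCP
    h=cv2.convexHull(((proj(s,tf(P,[e[0]+.002,e[1]+.0016,.666],z))-[165,160]+.5)*7).astype(np.int32)); cv2.polylines(im,[h],True,(255,0,0),1)
cv2.imwrite('pics/c2.png',im[:,:,::-1])"
```

```text
t 8.95 ee [0.4853 0.116  0.0237] th 0.6713 tilt 0.002 shift/0.1 [-0.003 -0.007 -0.   ] turn 0.003 F [ 0.3  0.1 -0.9] gap 0.0274
```

View pics/c2.png

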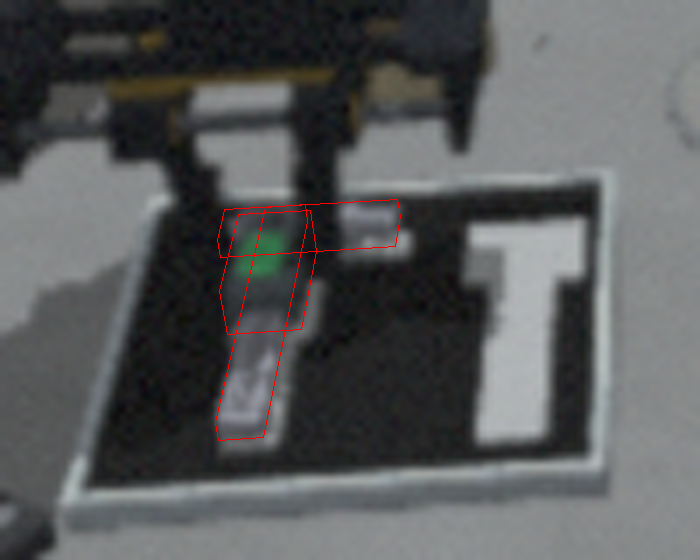

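The predicted outline matches the held caliper, with the tail tip near (245,430) and the jaw tip near (398,220). It is over its pocket to about 1–2 mm, so I'm lowering slowly.

>>> {"api": "drive_tool", "payload": {"increments": [[[0,-0.008,0,0,1],[0,-0.008,0.02,0,1],[0,-0.008,0.04,0,1],[0,-0.008,0.05,0,1],[0,-0.008,0.06,0,1]]]}}

```text
time_s: 9.5
ee_pos: [0.4864, 0.1154, 0.0186]
ee_rot: [-0.329, 0.944, 0.0, -0.0]
ft_force: [-0.5, -0.6, -2.2]
finger_gap: 0.0278
finger_force: 30.0
```

```bash
python3 -c "
from h import *
go(.486,.1156,.669,.0148)"
```

```text
t 9.5 ee [0.4864 0.1154 0.0186] th 0.6714 tilt 0.0 shift/0.1 [0.002 0.004 0.038] turn 0.003 F [-0.5 -0.6 -2.2] gap 0.0278
```

>>> {"api": "drive_tool", "payload": {"increments": [[[0,0,0.01,0,1],[0,0,0.02,0,1],[0,0,0.03,0,1],[0,0,0.036,0,1],[0,0,0.036,0,1]]]}}

```text
time_s: 10.0
ee_pos: [0.4864, 0.1154, 0.015]
ee_rot: [-0.329, 0.944, 0.0, -0.0]
ft_force: [-0.4, -0.7, -1.2]
finger_gap: 0.0279
finger_force: 30.0
```

```bash
python3 -c "
from h import *
go(.486,.1156,.669,.0148)"
```

```text
t 10.0 ee [0.4864 0.1154 0.015 ] th 0.6713 tilt 0.0002 shift/0.1 [0.002 0.004 0.002] turn 0.003 F [-0.4 -0.7 -1.2] gap 0.0279
```

>>> {"api": "drive_tool", "payload": {"increments": [[[0,0,0,0,0.6],[0,0,0,0,0.4],[0,0,0,0,0.3],[0,0,0,0,0.3],[0,0,0,0,0.3]]]}}

```text
time_s: 10.5
ee_pos: [0.4864, 0.1154, 0.0152]
ee_rot: [-0.329, 0.944, -0.0, 0.0]
ft_force: [-0.1, -0.1, 0.4]
finger_gap: 0.0618
finger_force: 0.0
```

>>> {"api": "drive_tool", "payload": {"increments": [[[0,0,-0.2,0,0.3],[0,0,-0.5,0,0.3],[0,0,-0.9,0,0.3],[0,0,-0.9,0,0.3],[0,0,-0.9,0,0.3]]]}}

```text
time_s: 11.0
ee_pos: [0.4865, 0.1154, 0.1053]
ee_rot: [-0.329, 0.944, -0.0, 0.001]
ft_force: [-0.1, -0.5, -0.4]
finger_gap: 0.0617
finger_force: 0.0
```

```bash
python3 -c "
from h import *
s=snapshot('scene')
b=s['image'][160:240,165:265]
cv2.imwrite('pics/c3.png',cv2.resize(b,(700,560),interpolation=cv2.INTER_CUBIC)[:,:,::-1])
print(tool_fit([s],'caliper',CAL,[.488,.116,.669],.005))
go(.541,-.3425,-.187)"
```

```text
(array([0.49271305, 0.12051216, 0.67409108]), np.float64(17.035163644671854))
t 11.1 ee [0.4857 0.1154 0.104 ] th 0.6713 tilt 0.0021 shift/0.1 [ 2.416e+00 -3.929e+00 -1.000e-03] turn 1.093 F [-0.1  0.5 -0.1] gap 0.0616
```

View pics/c3.png

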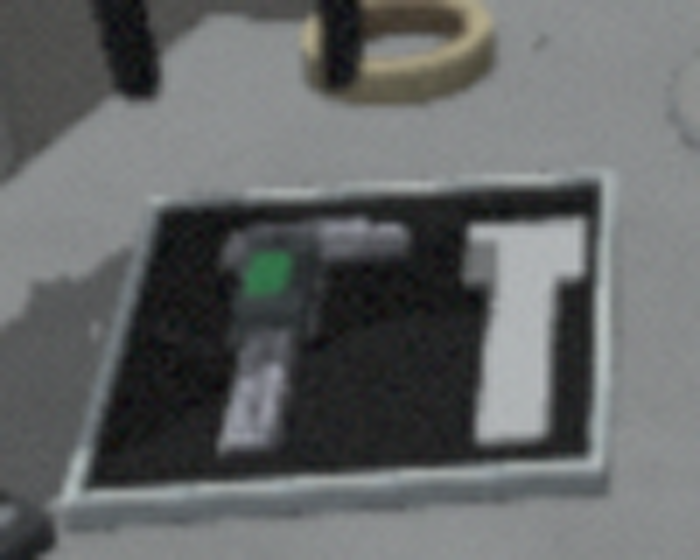

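The caliper lies inside its cut-out (jaws at (330,235), tail at (250,440) in the crop). Now the spanner.

>>> {"api": "drive_tool", "payload": {"increments": [[[0.2,-0.3,0,0,0.2],[0.4,-0.65,0,0,0.2],[0.6,-0.98,0,0,0.2]]]}}

```text
time_s: 11.4
ee_pos: [0.4998, 0.0002, 0.1038]
ee_rot: [-0.33, 0.944, 0.001, -0.001]
ft_force: [0.2, 0.0, 0.4]
finger_gap: 0.0703
finger_force: 0.0
```

>>> {"api": "drive_tool", "payload": {"increments": [[[0.25,-0.4,0,0,0.2],[0.5,-0.8,0,0,0.2],[0.6,-0.98,0,0,0.2]]]}}

```text
time_s: 11.7
ee_pos: [0.5139, -0.116, 0.1037]
ee_rot: [-0.328, 0.945, 0.001, -0.001]
ft_force: [0.1, -0.0, -0.5]
finger_gap: 0.07
finger_force: 0.0
```

>>> {"api": "drive_tool", "payload": {"increments": [[[0.25,-0.4,0,0,0.2],[0.5,-0.8,0,0,0.2],[0.6,-0.98,0,0,0.2]]]}}

```text
time_s: 12.0
ee_pos: [0.5277, -0.23, 0.1034]
ee_rot: [-0.328, 0.945, 0.001, -0.001]
ft_force: [-0.1, -1.3, -0.0]
finger_gap: 0.0704
finger_force: 0.0
```

>>> {"api": "drive_tool", "payload": {"increments": [[[0.25,-0.4,0,0.15,0.2],[0.5,-0.8,0,0.3,0.2],[0.6,-0.98,0,0.5,0.2],[0.6,-0.98,0,0.7,0.2],[0.6,-0.98,0,0.8,0.2]]]}}

```text
time_s: 12.5
ee_pos: [0.5416, -0.3412, 0.1028]
ee_rot: [-0.018, 1.0, 0.001, -0.001]
ft_force: [0.4, -0.2, 0.1]
finger_gap: 0.0703
finger_force: 0.0
```

```bash
python3 -c "
from h import *
go(.541,-.3425,-.187)"
```

```text
t 12.5 ee [ 0.5416 -0.3412  0.1028] th 0.0364 tilt 0.0033 shift/0.1 [ 0.007 -0.013 -0.   ] turn 0.284 F [ 0.4 -0.2  0.1] gap 0.0703
```

>>> {"api": "drive_tool", "payload": {"increments": [[[0.007,-0.013,0,0.15,0.2],[0.007,-0.013,0.2,0.284,0.2],[0.007,-0.013,0.5,0.284,0.2],[0.007,-0.013,0.5,0.284,0.2]]]}}

```text
time_s: 12.9
ee_pos: [0.5396, -0.3403, 0.0499]
ee_rot: [0.09, 0.996, 0.003, -0.004]
ft_force: [0.3, 0.2, -0.2]
finger_gap: 0.0707
finger_force: 0.0
```

>>> {"api": "drive_tool", "payload": {"increments": [[[0,0,0.2,0,0.2],[0,0,0.35,0,0.2],[0,0,0.42,0,0.2],[0,0,0.42,0,0.2]]]}}

```text
time_s: 13.3
ee_pos: [0.5413, -0.3418, 0.0123]
ee_rot: [0.09, 0.996, 0.001, -0.001]
ft_force: [-0.4, -0.7, 0.5]
finger_gap: 0.0706
finger_force: 0.0
```

```bash
python3 -c "
from h import *
go(.541,-.3425,-.187,.0098)"
```

```text
t 13.3 ee [ 0.5413 -0.3418  0.0123] th -0.1799 tilt 0.0018 shift/0.1 [ 0.002 -0.007  0.025] turn 0.009 F [-0.4 -0.7  0.5] gap 0.0706
```

>>> {"api": "drive_tool", "payload": {"increments": [[[0,-0.005,0.02,0.009,0.4],[0,-0.005,0.02,0.009,0.55],[0,-0.005,0.02,0.009,0.7],[0,-0.005,0.02,0.009,0.85],[0,-0.005,0.02,0.009,1]]]}}

```text
time_s: 13.8
ee_pos: [0.5417, -0.3427, 0.0114]
ee_rot: [0.093, 0.996, -0.0, 0.0]
ft_force: [0.1, 0.2, -0.6]
finger_gap: 0.0325
finger_force: 0.0
```

>>> {"api": "drive_tool", "payload": {"increments": [[[0,0,0,0,1],[0,0,0,0,1],[0,0,0,0,1],[0,0,0,0,1]]]}}

```text
time_s: 14.2
ee_pos: [0.5416, -0.3427, 0.0112]
ee_rot: [0.093, 0.996, -0.0, 0.0]
ft_force: [-0.4, -0.2, 1.2]
finger_gap: 0.0193
finger_force: 30.0
```

```bash
python3 -c "
from h import *
go(.541,-.3425,-.187,.0098)"
```

```text
t 14.2 ee [ 0.5416 -0.3427  0.0112] th -0.1871 tilt 0.0002 shift/0.1 [0.007 0.001 0.014] turn -0.0 F [-0.4 -0.2  1.2] gap 0.0193
```

>>> {"api": "drive_tool", "payload": {"increments": [[[0,0,-0.15,0,1],[0,0,-0.35,0,1],[0,0,-0.55,0,1],[0,0,-0.7,0,1],[0,0,-0.7,0,1]]]}}

```text
time_s: 14.7
ee_pos: [0.5424, -0.3433, 0.0838]
ee_rot: [0.093, 0.996, -0.001, 0.002]
ft_force: [0.4, -0.1, -1.7]
finger_gap: 0.0197
finger_force: 30.0
```

```bash
python3 -c "
from h import *
go(.5261,.026,.669)"
```

```text
t 14.7 ee [ 0.5424 -0.3433  0.0838] th -0.187 tilt 0.0041 shift/0.1 [ 0.846  3.598 -0.011] turn -1.09 F [ 0.4 -0.1 -1.7] gap 0.0197
```

>>> {"api": "drive_tool", "payload": {"increments": [[[0.06,0.27,0,0,1],[0.14,0.6,0,0,1],[0.21,0.9,0,0,1],[0.21,0.9,0,0,1]]]}}

```text
time_s: 15.1
ee_pos: [0.5372, -0.2467, 0.0803]
ee_rot: [0.092, 0.996, 0.001, -0.001]
ft_force: [0.1, -0.5, -2.4]
finger_gap: 0.0195
finger_force: 30.0
```

>>> {"api": "drive_tool", "payload": {"increments": [[[0.07,0.3,0,0,1],[0.14,0.6,0,0,1],[0.21,0.9,0,0,1],[0.21,0.9,0,0,1]]]}}

```text
time_s: 15.5
ee_pos: [0.5333, -0.1553, 0.0805]
ee_rot: [0.092, 0.996, 0.001, -0.001]
ft_force: [0.1, -0.0, -2.7]
finger_gap: 0.0193
finger_force: 30.0
```

>>> {"api": "drive_tool", "payload": {"increments": [[[0.07,0.3,0,0,1],[0.14,0.6,0,0,1],[0.21,0.9,0,0,1],[0.21,0.9,0,0,1]]]}}

```text
time_s: 15.9
ee_pos: [0.5296, -0.0637, 0.0807]
ee_rot: [0.092, 0.996, 0.0, -0.001]
ft_force: [0.5, -0.5, -2.1]
finger_gap: 0.0195
finger_force: 30.0
```

>>> {"api": "drive_tool", "payload": {"increments": [[[0.06,0.27,0,-0.15,1],[0.13,0.55,0,-0.32,1],[0.18,0.8,0,-0.5,1],[0.21,0.9,0,-0.66,1],[0.21,0.9,0,-0.8,1]]]}}

```text
time_s: 16.4
ee_pos: [0.5263, 0.0268, 0.0808]
ee_rot: [-0.222, 0.975, -0.0, -0.0]
ft_force: [-0.3, -0.0, -2.1]
finger_gap: 0.0197
finger_force: 30.0
```

```bash
python3 -c "
from h import *
go(.5261,.026,.669)"
```

```text
t 16.4 ee [0.5263 0.0268 0.0808] th 0.4473 tilt 0.0003 shift/0.1 [ 0.005 -0.006  0.   ] turn -0.282 F [-0.3 -0.  -2.1] gap 0.0197
```

>>> {"api": "drive_tool", "payload": {"increments": [[[0.005,-0.006,0.1,-0.15,1],[0.005,-0.006,0.2,-0.282,1],[0.005,-0.006,0.3,-0.285,1],[0.005,-0.006,0.4,-0.285,1],[0.005,-0.006,0.4,-0.285,1]]]}}

```text
time_s: 16.9
ee_pos: [0.5252, 0.0255, 0.0397]
ee_rot: [-0.325, 0.946, 0.001, -0.001]
ft_force: [0.4, 0.4, -2.4]
finger_gap: 0.0194
finger_force: 30.0
```

>>> {"api": "drive_tool", "payload": {"increments": [[[0,0,0.05,0,1],[0,0,0.1,0,1],[0,0,0.13,0,1],[0,0,0.13,0,1],[0,0,0.13,0,1]]]}}

```text
time_s: 17.4
ee_pos: [0.5259, 0.026, 0.0282]
ee_rot: [-0.326, 0.945, -0.0, 0.0]
ft_force: [0.1, 0.2, -2.5]
finger_gap: 0.0193
finger_force: 30.0
```

```bash
python3 -c "
from h import *
go(.5261,.026,.669,.0162)
s=snapshot('scene')
e=telemetry.get_state()['ee_pos'];z=e[2]-.0112
im=cv2.resize(s['image'][160:240,165:265],(700,560),interpolation=cv2.INTER_CUBIC)
for P in SPA:
    h=cv2.convexHull(((proj(s,tf(P,[e[0]+.0017,e[1]+.0014,.669],z))-[165,160]+.5)*7).astype(np.int32)); cv2.polylines(im,[h],True,(255,0,0),1)
cv2.imwrite('pics/s2.png',im[:,:,::-1])"
```

```text
t 17.4 ee [0.5259 0.026  0.0282] th 0.665 tilt 0.0002 shift/0.1 [-0.002 -0.001  0.12 ] turn -0.005 F [ 0.1  0.2 -2.5] gap 0.0193
```

View pics/s2.png

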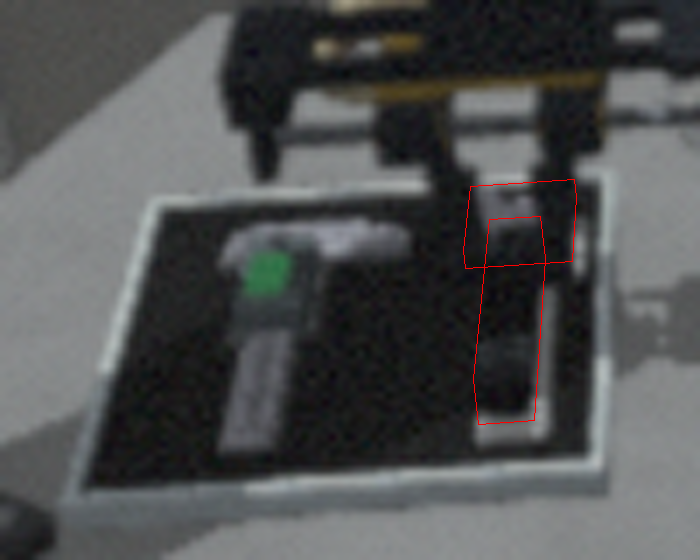

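The held spanner sits over its pocket: head at about (515,210), grip end near (505,410). The leftover white strip is about what the caliper showed before it went in. I'll lower while watching the force.

>>> {"api": "drive_tool", "payload": {"increments": [[[0,0,0.02,-0.005,1],[0,0,0.04,-0.005,1],[0,0,0.055,-0.005,1],[0,0,0.065,-0.005,1],[0,0,0.07,-0.005,1]]]}}

```text
time_s: 17.95
ee_pos: [0.5258, 0.026, 0.021]
ee_rot: [-0.328, 0.945, 0.0, -0.0]
ft_force: [1.2, -0.0, -2.2]
finger_gap: 0.0191
finger_force: 30.0
```

```bash
python3 -c "
from h import *
go(.5261,.026,.669,.0162)"
```

```text
t 17.95 ee [0.5258 0.026  0.021 ] th 0.669 tilt 0.0002 shift/0.1 [-0.003 -0.002  0.048] turn 0.0 F [ 1.2 -0.  -2.2] gap 0.0191
```

Already below the foam top with no contact force; go to the floor.

>>> {"api": "drive_tool", "payload": {"increments": [[[0,0,0.015,0,1],[0,0,0.03,0,1],[0,0,0.04,0,1],[0,0,0.046,0,1],[0,0,0.046,0,1]]]}}

```text
time_s: 18.45
ee_pos: [0.5258, 0.026, 0.0164]
ee_rot: [-0.328, 0.945, 0.0, -0.0]
ft_force: [-0.4, -0.3, -1.9]
finger_gap: 0.0192
finger_force: 30.0
```

```bash
python3 -c "
from h import *
go(.5261,.026,.669,.0162)"
```

```text
t 18.45 ee [0.5258 0.026  0.0164] th 0.669 tilt 0.0001 shift/0.1 [-0.002 -0.001  0.002] turn 0.0 F [-0.4 -0.3 -1.9] gap 0.0192
```

>>> {"api": "drive_tool", "payload": {"increments": [[[0,0,0.002,0,0.7],[0,0,0,0,0.5],[0,0,0,0,0.4],[0,0,0,0,0.4],[0,0,0,0,0.4]]]}}

```text
time_s: 18.95
ee_pos: [0.5259, 0.026, 0.0166]
ee_rot: [-0.328, 0.945, -0.0, 0.0]
ft_force: [-0.7, 0.7, 0.4]
finger_gap: 0.0528
finger_force: 0.0
```

>>> {"api": "drive_tool", "payload": {"increments": [[[0,0,-0.2,0,0.4],[0,0,-0.5,0,0.4],[0,0,-0.95,0,0.4],[0,0,-0.95,0,0.4]]]}}

```text
time_s: 19.35
ee_pos: [0.5283, 0.0256, 0.1166]
ee_rot: [-0.328, 0.945, -0.002, 0.004]
ft_force: [1.0, 0.2, -0.3]
finger_gap: 0.0528
finger_force: 0.0
```

>>> {"api": "drive_tool", "payload": {"increments": [[[0.6,-0.98,-0.5,0,0.4],[0.6,-0.98,-0.5,0,0.4],[0.6,-0.98,-0.5,0,0.4],[0.6,-0.98,-0.5,0,0.4]]]}}

```text
time_s: 19.75
ee_pos: [0.5401, -0.0909, 0.1621]
ee_rot: [-0.327, 0.945, -0.001, 0.001]
ft_force: [0.1, 0.6, -0.5]
finger_gap: 0.0527
finger_force: 0.0
```

>>> {"api": "drive_tool", "payload": {"increments": [[[0.6,-0.98,0,0,0.4],[0.6,-0.98,0,0,0.4],[0.6,-0.98,0,0,0.4],[0.6,-0.98,0,0,0.4]]]}}

```text
time_s: 20.15
ee_pos: [0.553, -0.2027, 0.1602]
ee_rot: [-0.327, 0.945, 0.001, -0.001]
ft_force: [-0.6, 1.0, 0.5]
finger_gap: 0.0525
finger_force: 0.0
```

```bash
python3 -c "
from h import *
s=snapshot('scene');p=snapshot('top')
a=cv2.resize(s['image'][160:240,165:265],(400,320),interpolation=cv2.INTER_CUBIC)
b=cv2.resize(p['image'][190:318,150:310],(400,320),interpolation=cv2.INTER_CUBIC)
cv2.imwrite('pics/end.png',np.hstack([a,b])[:,:,::-1])
print(tool_fit([p],'caliper',CAL,[.486,.116,.669],.005),tool_fit([p],'spanner',SPA,[.525,.026,.669],.005),tool_fit([s],'spanner',SPA,[.527,.026,.669],.005))
go(.5,0,.669)"
```

```text
(array([0.48742054, 0.11811105, 0.66662493]), np.float64(70.41139316477394)) (array([0.52336539, 0.0262337 , 0.64279204]), np.float64(161.14725871852988)) (array([0.52967126, 0.02972125, 0.66173404]), np.float64(41.77783611537912))
t 20.4 ee [ 0.5533 -0.2004  0.1615] th 0.671 tilt 0.0005 shift/0.1 [-8.280e-01  1.901e+00  1.000e-03] turn 0.003 F [ 1.   0.3 -0.5] gap 0.0528
```

View pics/end.png

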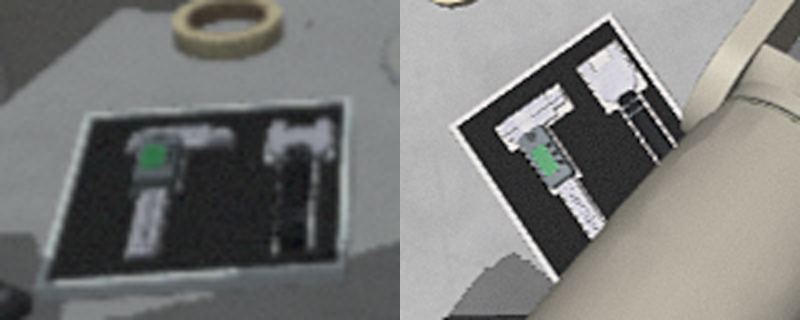

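Both tools lie seated in their cut-outs: caliper at about (155,190) and spanner at about (295,195) in the left crop. The arm touches nothing, so I'm handing in.

```bash
python3 -c "
from h import *
print(workorder.sign_off())"
```

```text
the job is handed in; nothing more can be done
None
```

The caliper and spanner were lowered into their own cut-outs, look flat in the last pictures, and were released; the arm was clear, the beaker and flask were not touched, and the job was handed in at about 20 s (no verdict was returned).

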